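# Locate a channel bracket on the riveting fixture

## Task

Set up the long channel bracket for riveting: work its hole over the fixture's upright pin, which is clamped somewhere along its slot, so that the bracket drops down flat on the bed. Then swing its long end round the pin until that end is under the overhanging lip and its side rests against the stop, and let go. Leave the other things on the bench where they are.

Things in the scene. Friction and masses are not known exactly. Their poses are not given: they have to be found in the camera images.
- fixture: Fixed riveting fixture, a flat aluminium bed 175 x 185 mm, 20 mm high, with a pin and a hooked stop on it. Origin on the bench under the middle of the pin slot; z up. The bed spans x -110 to +65 mm, y -70 to +115 mm. The bracket goes on the pin with its long end out, say towards -x, then turns about the pin until its long end points to +y, against the stop.
- slot_mid (a point): Middle of the dark slot, on the bed's top (20 mm up); axes as the fixture's. The slot runs along y. A steel pin 8 mm thick stands 10 mm out of the bed, its top 3 mm tapering to 4 mm. It is clamped on the slot's line, anywhere within 10 mm of this point along y: where is not reported, see or feel.
- stop_face (a point): Middle of the stop's upright face, which looks to the fixture's -x: 26 mm in +x from the slot's line, 73 mm in +y from the slot's middle, 34 mm long (y). From its top a lip juts 12 mm to -x, underside 36 mm above the bed (4 mm over a seated bracket's sides), top 44 mm. So a bracket cannot be lowered straight into its final place.
- bracket_mid (a point): Centre, half-way up (16 mm above its underside), of the long channel bracket: dark bent sheet steel, U-shaped and open at the top, 120 mm long (its x), 50 mm wide over the outside (its y), 32 mm high, 4 mm thick, 0.17 to 0.34 kg. Both long sides stand up, the ends are open. It can be gripped across its 50 mm width. x points to the end far from the hole (the long end), z up.
- bracket_hole (a point): Centre of the bracket's round hole, 12 mm across, on the underside of its floor, on the centre line 30 mm from the middle towards -x (30 mm from the short end). Axes as the bracket's. Seated on the pin it is 20 mm above the bench.
- bracket_end (a point): Middle of the bracket's long end, on the underside, 90 mm from the hole. Axes as the bracket's.
- short_channel: Bystander: a shorter channel of the same section, 75 mm long and without a hole. Origin under its centre.
- sheet_tray: Bystander: square sheet steel tray, 85 x 85 x 16 mm. Origin under its centre.
- rivet_box: Bystander: small open dark steel box, 80 x 65 x 30 mm. Origin under its centre.
- tape_roll: Bystander: cardboard roll core, 90 mm across, 22 mm high. Origin under its centre.
- screwdriver: Bystander: screwdriver with an orange handle lying on the bench.
- steel_block: Bystander: steel block 50 x 40 x 30 mm. Origin under its centre.
- riveter: Bystander: orange and black hand riveter, about 220 mm long, lying on the bench.
Mind the look-alikes: they are no part of the job. Leave any pink or purple look-alike of the part that bears bracket_mid alone.

How it is judged:
On the way:
1. the bracket's hole has dropped over the pin and the bracket lies flat on the bed (z of bracket_hole in the frame of fixture between 0.017 and 0.0225 m and x of bracket_hole in the frame of fixture between -0.0045 and 0.0045 m and y of bracket_hole in the frame of fixture between -0.015 and 0.015 m and angle between bracket_mid's own z axis and vertical below 0.035 rad), for 0.2 s.
At the end, for the whole second after the job is handed in: The bracket is on the pin and flat on the bed (underside within 2.5 mm of the bed at the hole, tilt under 2 degrees, hole within 4.5 mm of the slot's line), its long end points along the slot to the lip, its side is within 3 mm of the stop, and it is at rest, released (all of step 1 and y of bracket_end in the frame of fixture above 0.06 m and x of bracket_end in the frame of fixture above -0.002 m and linear speed of bracket below 0.01 m/s); the robot touches nothing.
It fails at once if another thing on the bench was moved by more than 30 mm (distance of any of short_channel, sheet_tray, rivet_box, tape_roll, screwdriver, steel_block, riveter from where it was at the start of the episode above 0.03 m).
It also fails if it takes over 61 s, if anything falls off the work surface, if the arm or the gripper's body presses on something with over 40 N, if the wrist force passes 120 N, or if a joint passes its speed limit or range.

## Robot

A 7-joint arm with a two-finger parallel gripper is mounted at the origin on the work surface. World frame = base frame: x ahead of the robot, y to its left, z up, the work surface at z = 0. Lengths are in m, angles in rad, forces in N, time in s.
With the tool pointing down it reaches from about 0.4 to 0.85 m from the base axis. Payload 10.4 kg.
Tool frame: the origin (TCP) lies between the finger pads; the fingertips stand 11 mm ahead of it and the grasp point (between the pads) lies 8 mm behind it; z points along the fingers, y is the direction in which the jaws open and shut (so a half turn about z gives the same grasp; the last joint's range is limited). The gripper opens to 87 mm and grips with 3 to 60 N. Pads are 19 mm wide; open, the fingers measure 117 mm over their backs; the gripper's body (75 mm by 190 mm) begins 51 mm behind the grasp point.
Start: joints at [-1.31, 0.332, -0.065, 1.46, 0.022, 1.35, -0.088], TCP at [0.175, 0.6, 0.234] pointing down, gripper open.
Joint ranges: [-2.6, 2.6], [-0.5, 2.12], [-1.47, 1.34], [0.16, 2.42], [-1.27, 4.41], [0.06, 2.06], [-2.6, 2.6]. Speed limits (rad/s): [2.22, 2.22, 2.79, 2.79, 3.14, 3.14, 3.14].

## Interface

Orientations are given as a rotation vector (axis times angle).
In Python, from station import sensors, eyes, workorder gives the robot as it stands.
- The arm moves only by the tool play_rows, never from a script. Its argument "increments" is a list of rows, each a list of 3 entries, a list of its own where there are three numbers: the opening, from 0 (shut) to 1 (fully open), then the shift along the world's x, y, z in cm, then the turn about the world's z in degrees. In form: [[jaw, [x, y, z], turn], ...]. A call has 1 to 10 rows; each row is the pose to reach, as a shift and turn from the pose measured when the call began; what a row does not reach only later rows make up. A row lasts 1/8 s, in which the tool goes at most 62.5 mm and 10.7 degrees, less where a joint would pass 70% of its speed; a pose out of reach is approached as far as the arm can. A call with a gripper value outside its range is refused whole. The fingers move at their own pace and stop on an object; the grip force is fixed at half the most. Time passes only in rows, so rows that repeat a pose let the fingers close. It gives the time, the measured TCP pose, the force and the opening at its end, in the units of the state.
- sensors.sense(): the state, without advancing time (a new reading comes with each control period).
- eyes.camera(name): name is "side" or "top"; returns a dict with "img" (384x512x3 uint8, red, green, blue), "intrinsics" (3x3 intrinsics, pixels), "pose" (4x4, takes a point from camera to world coordinates). Camera axes: x right, y down, z forward; pixel columns grow to the right and rows downward; lengths in m; the calibration is good to about 2 mm. A picture is of the moment at which its call begins. There is no depth.
- workorder.finish_job(): hands the job in, once; it reports no verdict.
The state is a dict: "t": time; "q": joint angles; "dq": joint speeds; "joint_torque": joint torques, N m; "position": TCP position; "eef_rot": TCP orientation; "force": force on the tool from outside, world axes, zero at the start; "ft_torque": the same for the moment, N m; "width": opening from 0.0 (shut) to 1.0 (fully open).
Only numpy, scipy, OpenCV 4.12 (cv2) and the standard library are available. Lean on these libraries where they do the work, as an engineer would, in place of code of your own. Each camera call takes 0.05 s, during which the arm holds its last target.

## Working session

There is one attempt and no reset: what is moved stays moved. The work goes in short steps, Python scripts to look and compute and a tool call to move; the robot and the scene stay as the last step left them, time stands still between calls to the robot, and variables do not carry over. Pictures are saved under pics/ and viewed, and the job is handed in when it is done.

Besides the shell and the picture viewer there is one more tool, called after "Emit:" as name(argument=value, ...), one argument or row to a line, values as JSON. play_rows: Moves the arm, as the interface text tells. Its arguments: {"type":"object","properties":{"increments":{"type":"array","items":{"type":"array"}}},"required":["increments"]}

```bash
mkdir -p pics; ls; cat > h.py <<'E'
import numpy as np,cv2
from station import sensors,eyes,workorder
def shot(n,f):
    c=eyes.camera(n); cv2.imwrite(f'pics/{f}.png',cv2.cvtColor(c['img'],cv2.COLOR_RGB2BGR)); np.savez(f'{f}.npz',**c); return c
def ray(c,u,v,z):
    K=np.array(c['intrinsics']);T=np.array(c['pose'])
    d=T[:3,:3]@np.linalg.inv(K)@[u,v,1]; o=T[:3,3]; return o+d*(z-o[2])/d[2]
def proj(c,p):
    K=np.array(c['intrinsics']);T=np.array(c['pose'])
    q=K@(T[:3,:3].T@(np.array(p)-T[:3,3])); return q[:2]/q[2]
E
python3 - <<'E'
from h import *
s=sensors.sense()
print(s['t'],s['position'],s['eef_rot'],s['width'],s['force'])
for n in('top','side'):
    c=shot(n,n+'0'); print(n,np.round(c['pose'],3).tolist(),np.round(c['intrinsics'],1).tolist())
E
```

```text
pics
0.0 [0.17487615 0.59965603 0.23274104] [-4.44168658e-01 -3.10990009e+00  2.19535174e-03] 0.9992180986024886 [ 0.36121237  0.10423205 -0.48310368]
top [[0.005, -0.984, 0.179, 0.311], [-1.0, -0.005, 0.002, 0.035], [-0.001, -0.179, -0.984, 1.378], [0.0, 0.0, 0.0, 1.0]] [[417.3, 0.0, 254.2], [0.0, 417.3, 183.8], [0.0, 0.0, 1.0]]
side [[0.9, -0.258, 0.352, 0.122], [-0.436, -0.558, 0.706, -0.853], [0.014, -0.789, -0.615, 0.863], [0.0, 0.0, 0.0, 1.0]] [[440.7, 0.0, 253.4], [0.0, 440.7, 187.8], [0.0, 0.0, 1.0]]
```

View pics/top0.png

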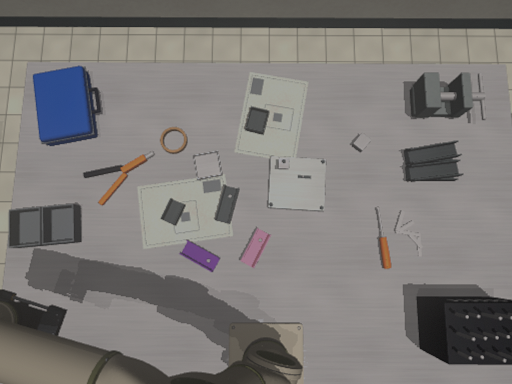

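View pics/side0.png

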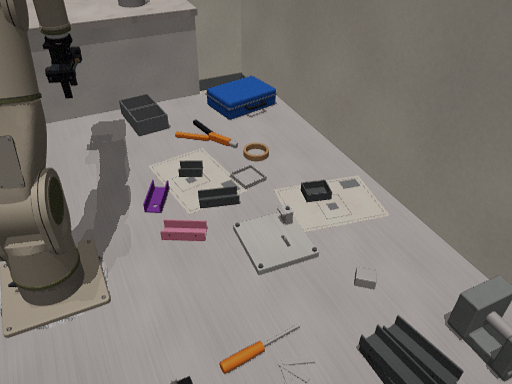

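Candidates in the top view are the dark channel (227,204), the dark short channel (173,212), the rivet box (257,120), the purple channel (200,256), the pink channel (255,247) and the large dark extrusions (432,162). I choose (227,204) as the long dark channel and will check it in a crop.

```bash
python3 - <<'E'
import cv2,numpy as np
a=cv2.imread('pics/top0.png');b=cv2.imread('pics/side0.png')
A=cv2.resize(a[145:265,150:340],None,fx=4,fy=4,interpolation=cv2.INTER_CUBIC)
B=cv2.resize(b[170:280,180:330],None,fx=5,fy=5,interpolation=cv2.INTER_CUBIC)
cv2.imwrite('pics/tc.png',A);cv2.imwrite('pics/sc.png',B)
E
```

```text
(no output)
```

View pics/tc.png

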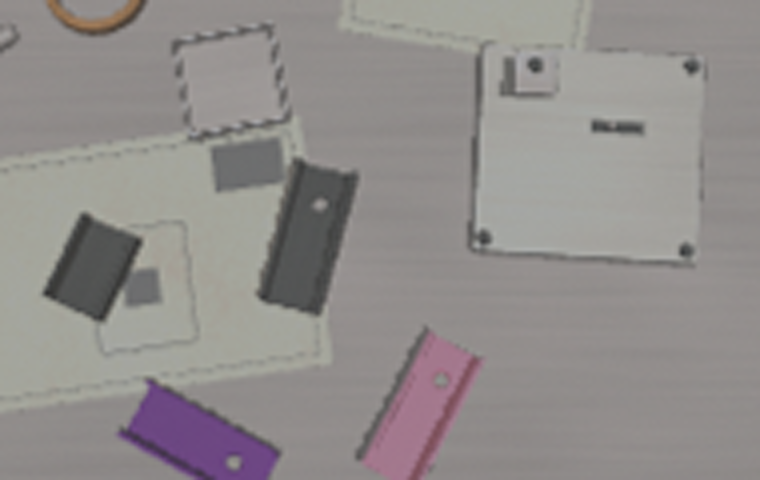

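View pics/sc.png

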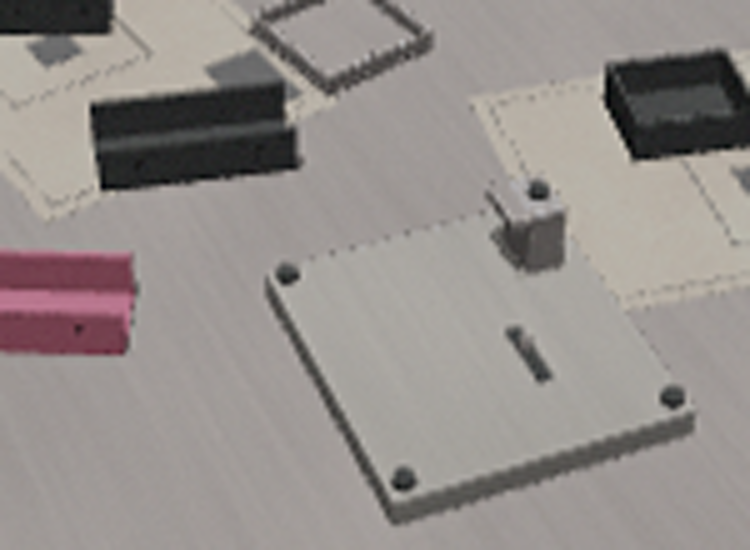

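The crop at (227,204) shows a dark channel about 2.4 times as long as wide, with its hole near the upper end. That is the target. The short channel has no hole, and the pink and purple ones are look-alikes. Next I'll measure the fixture, pin and bracket.

```bash
python3 - <<'E'
import cv2,numpy as np
a=cv2.imread('pics/top0.png');b=cv2.imread('pics/side0.png')
A=cv2.resize(a[165:190,290:320],None,fx=13,fy=13,interpolation=cv2.INTER_NEAREST)
B=cv2.resize(b[228:253,275:305],None,fx=13,fy=13,interpolation=cv2.INTER_NEAREST)
C=cv2.resize(a[180:228,210:245],None,fx=6,fy=6,interpolation=cv2.INTER_NEAREST)
D=cv2.resize(b[180:212,190:245],None,fx=8,fy=8,interpolation=cv2.INTER_NEAREST)
X=np.zeros((600,800,3),np.uint8)
for I,(y,x) in((A,(0,0)),(B,(0,400)),(C[:270],(328,0)),(D,(328,300))):X[y:y+I.shape[0],x:x+I.shape[1]]=I[:600-y,:800-x]
cv2.imwrite('pics/z.png',X)
g=cv2.cvtColor(a,cv2.COLOR_BGR2GRAY); print(g[173:181,294:314])
g=cv2.cvtColor(b,cv2.COLOR_BGR2GRAY); print(g[232:250,278:294])
E
```

```text
[[165 166 166 167 167 167 167 166 165 166 165 166 166 165 164 164 163 162
  162 161]
 [162 163 163 159 151 151 158 168 167 168 168 168 168 168 168 167 166 164
  163 163]
 [163 163 165 150 102 105 109 119 131 143 125 126 127 127 131 137 141 153
  163 162]
 [164 165 167 147  75  79  78  79 109 128  85  86  87  86  88  94 109 148
  162 160]
 [166 165 167 149  91  93  88  76  85  92  75  77  78  77  78  75 102 150
  163 161]
 [163 164 165 160 149 151 151 148 147 148 143 128 128 129 128 122 119 150
  164 164]
 [164 164 164 164 165 165 166 167 167 167 164 160 160 160 159 157 154 158
  163 162]
 [165 164 164 165 165 165 165 164 165 165 165 165 164 164 164 165 163 162
  163 162]]
[[168 167 166 164 164 168 169 170 167 167 162 163 163 164 167 168]
 [167 168 167 165 166 165 170 168 167 168 166 165 164 165 165 167]
 [165 167 169 169 169 168 170 169 168 168 167 163 165 164 165 166]
 [165 166 170 138 124 113 143 171 170 167 166 164 164 164 164 166]
 [167 168 168  96  75  69 118 167 171 169 167 165 165 164 164 164]
 [167 166 166 121  62  73 120 140 144 170 168 167 165 163 164 163]
 [166 168 168 160 112  65 109 112 130 173 170 167 168 166 163 162]
 [166 168 166 169 159  77  93  97  94 157 172 167 167 167 164 162]
 [167 166 167 167 168 133  73  78  73 121 173 170 167 168 167 162]
 [166 166 167 167 167 161 109  65  68  87 144 171 170 166 166 166]
 [165 166 165 167 168 166 161  89  70  70  95 158 171 168 165 166]
 [167 166 165 167 166 168 168 135  64  69  73 124 172 169 166 165]
 [165 167 163 165 167 165 169 163 111  68  66  83 141 171 167 167]
 [166 165 165 164 166 166 166 168 160  56  65  70 126 167 167 167]
 [166 165 165 164 164 165 164 165 166 127 111 153 156 163 165 167]
 [164 166 165 164 164 166 166 167 165 162 159 167 164 163 162 166]
 [162 164 166 164 163 163 164 166 164 164 165 166 164 162 162 163]
 [165 163 163 165 164 164 165 164 164 163 164 165 163 162 163 163]]
```

View pics/z.png

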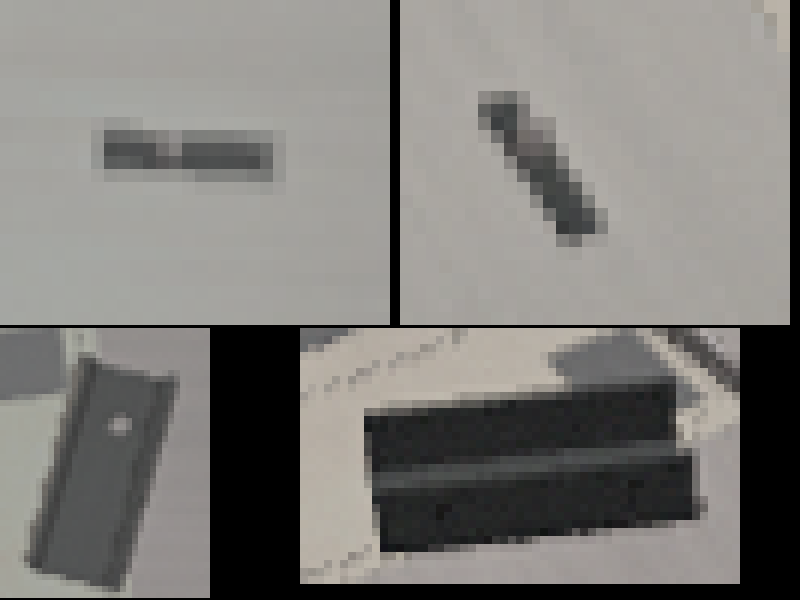

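```bash
cat > m.py <<'E'
from h import *
def load(f): return dict(np.load(f+'.npz'))
E
python3 - <<'E'
from m import *
for n in('top','side'):
    c=load(n+'0'); g=cv2.cvtColor(c['img'],cv2.COLOR_RGB2GRAY).astype(float)
    hsv=cv2.cvtColor(c['img'],cv2.COLOR_RGB2HSV)
    print(n)
    # slot: dark-weighted moments
    r=(slice(172,181),slice(295,314)) if n=='top' else (slice(232,250),slice(277,294))
    w=np.clip(155-g[r],0,None); yy,xx=np.mgrid[r]
    w2=(g[r]<140)
    # extents along principal axis
    m=np.array([(w*xx).sum(),(w*yy).sum()])/w.sum()
    P=np.argwhere(w2)[:,::-1]+[r[1].start,r[0].start]
    d=cv2.fitLine(P.astype(np.float32),cv2.DIST_L2,0,.01,.01).ravel()
    t=(P-d[2:])@d[:2]; e=[d[2:]+d[:2]*t.min(),d[2:]+d[:2]*t.max()]
    print('slot mid',m,'ends',e,[ray(c,*p,.02) for p in e], 'mid',ray(c,*((e[0]+e[1])/2),.02))
    # bed mask: seed flood
    im=cv2.GaussianBlur(c['img'],(3,3),0)
    mask=np.zeros((386,514),np.uint8); s=(290,195) if n=='top' else (262,245)
    cv2.floodFill(c['img'].copy(),mask,s,0,(4,4,4),(4,4,4),4|(255<<8))
    mk=mask[1:-1,1:-1]; cs,_=cv2.findContours(mk,cv2.RETR_EXTERNAL,cv2.CHAIN_APPROX_NONE)
    k=max(cs,key=cv2.contourArea); print(cv2.contourArea(k),cv2.boundingRect(k))
    o=c['img'].copy();cv2.drawContours(o,[k],-1,(255,0,0),1)
    x,y,w_,h_=cv2.boundingRect(k); o=o[y-8:y+h_+8,x-8:x+w_+8]
    cv2.imwrite(f'pics/bed_{n}.png',cv2.resize(o[...,::-1],None,fx=5,fy=5,interpolation=cv2.INTER_NEAREST))
    print(cv2.approxPolyDP(cv2.convexHull(k),3,True).reshape(-1,2).tolist())
    # dark bracket
    R=(slice(175,235),slice(205,250)) if n=='top' else (slice(175,215),slice(190,248))
    th=100 if n=='top' else 80
    mm=(g[R]<th).astype(np.uint8); cs,_=cv2.findContours(mm,cv2.RETR_EXTERNAL,cv2.CHAIN_APPROX_NONE)
    k=max(cs,key=cv2.contourArea)+[R[1].start,R[0].start]
    print('brk',cv2.contourArea(k),cv2.minAreaRect(k),cv2.approxPolyDP(cv2.convexHull(k),2,True).reshape(-1,2).tolist())
E
```

```text
top
slot mid [303.93768056 176.40652084] ends [array([297.9366146 , 175.83990757]), array([310.09377733, 176.75737665])] [array([ 0.58595212, -0.10774885,  0.02      ]), array([ 0.58306073, -0.14804293,  0.02      ])] mid [ 0.58450612 -0.1279001   0.02      ]
117223.5 (12, 61, 500, 323)
[[511, 383], [304, 383], [38, 247], [12, 208], [27, 62], [382, 61], [506, 65], [511, 118]]
brk 529.0 ((226.59751892089844, 203.75933837890625), (16.619239807128906, 36.3304328918457), 14.931416511535645) [[223, 185], [238, 188], [229, 223], [215, 219]]
side
slot mid [285.41677675 240.62285337] ends [array([281.33488492, 234.7674333 ]), array([288.94829097, 245.73037758])] [array([ 0.58289776, -0.10519997,  0.02      ]), array([ 0.58118693, -0.15060084,  0.02      ])] mid [ 0.58203063 -0.1282113   0.02      ]
2579.5 (236, 212, 78, 57)
[[295, 219], [313, 244], [312, 253], [264, 268], [256, 265], [236, 229], [240, 223], [277, 212]]
brk 628.5 ((218.2991943359375, 197.0273895263672), (17.789905548095703, 39.678245544433594), 82.23483276367188) [[236, 186], [239, 203], [200, 207], [198, 191]]
```

```bash
python3 - <<'E'
from m import *
ct=load('top0');cs=load('side0')
print('pin top', ray(ct,302.7,175.8,.028)[:2],'side',ray(cs,285.1,237.6,.025)[:2], ray(cs,285.1,237.6,.028)[:2])
def tri(pt,ps):
    A=[];B=[]
    for c,p in((ct,pt),(cs,ps)):
        o=c['pose'][:3,3]; d=ray(c,*p,0)-o; d/=np.linalg.norm(d); M=np.eye(3)-np.outer(d,d); A.append(M);B.append(M@o)
    return np.linalg.solve(A[0]+A[1],B[0]+B[1])
print('pin tri',tri((302.7,175.8),(285.1,237.6)))
# screws
for n,c,bx in(('top',ct,[(323,161),(271,204),(321,207),(284,161)]),('side',cs,[(314,249),(261,265),(237,224),(288,207)])):
    g=cv2.cvtColor(c['img'],cv2.COLOR_RGB2GRAY).astype(float)
    for u,v in bx:
        p=g[v-3:v+4,u-3:u+4]; w=np.clip(np.median(p)-25-p,0,None); yy,xx=np.mgrid[v-3:v+4,u-3:u+4]
        m=((w*xx).sum()/w.sum(),(w*yy).sum()/w.sum()); print(n,np.round(m,2),np.round(ray(c,*m,.022 if v!=161 or u!=284 else .064),4))
# hole bright blob
g=cv2.cvtColor(ct['img'],cv2.COLOR_RGB2GRAY).astype(int);print(g[191:201,222:238])
# bracket corners
for q in [[223,185],[238,188],[229,223],[215,219]]: print(q,ray(ct,*q,.032)[:2])
a=cv2.resize(cv2.cvtColor(ct['img'],cv2.COLOR_RGB2BGR)[150:218,262:332],None,fx=8,fy=8,interpolation=cv2.INTER_CUBIC);cv2.imwrite('pics/bt.png',a)
a=cv2.resize(cv2.cvtColor(ct['img'],cv2.COLOR_RGB2BGR)[182:228,210:244],None,fx=12,fy=12,interpolation=cv2.INTER_CUBIC);cv2.imwrite('pics/br.png',a)
E
```

```text
pin top [ 0.58455072 -0.12262587] side [ 0.58413652 -0.12359729] [ 0.58248391 -0.12620871]
pin tri [ 0.58496608 -0.12294194  0.02419238]
top [322.28 161.26] [ 0.6356 -0.1894  0.022 ]
top [270.07 204.3 ] [ 0.49  -0.015  0.022]
top [320.83 207.3 ] [ 0.481 -0.181  0.022]
top [283.34 160.85] [ 0.6262 -0.0566  0.064 ]
side [314.02 249.2 ] [ 0.6339 -0.1915  0.022 ]
side [260.21 265.83] [ 0.4791 -0.1832  0.022 ]
side [236.94 224.74] [ 0.4882 -0.0189  0.022 ]
side [287.2  207.92] [ 0.6518 -0.015   0.022 ]
[[ 99  71  67  82  82  82  84  83  84  83  82  83  84  79  70  74]
 [ 88  69  69  83  84  83  83  83  82  83  82  83  85  78  73  75]
 [ 78  65  73  83  83  83  82  81  80  83  82  84  80  71  72  73]
 [ 74  65  81  83  83  81  80  94  99  79  82  85  79  70  74  81]
 [ 72  67  85  83  82  81 100 137 138 118  80  81  70  71  76  82]
 [ 65  74  84  83  82  90 119 148 144 119  78  79  66  74  75  93]
 [ 64  77  83  83  83  86  96 114 113  89  83  79  70  77  72  98]
 [ 67  83  83  83  83  85  83  86  87  81  84  79  71  74  76 115]
 [ 69  84  84  85  85  84  84  83  83  85  85  79  72  74  91 137]
 [ 76  85  83  84  85  85  85  83  84  86  81  72  74  74  97 146]]
[223, 185] [0.55159808 0.1394983 ]
[238, 188] [0.54188483 0.0902148 ]
[229, 223] [0.4272552  0.11781578]
[215, 219] [0.43992121 0.16323887]
```

View pics/bt.png

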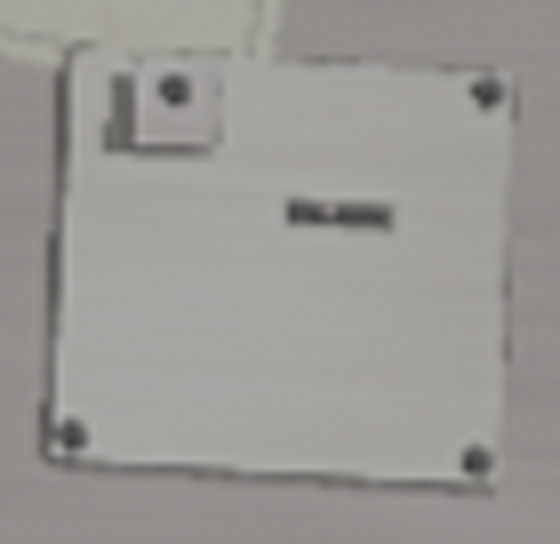

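View pics/br.png

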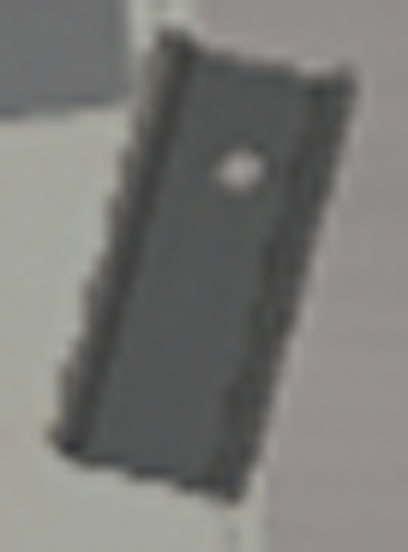

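```bash
python3 - <<'E'
from m import *
ct=load('top0');cs=load('side0')
g=cv2.cvtColor(ct['img'],cv2.COLOR_RGB2GRAY).astype(float)
p=g[193:199,226:233];w=np.clip(p-88,0,None);yy,xx=np.mgrid[193:199,226:233]
m=((w*xx).sum()/w.sum(),(w*yy).sum()/w.sum());print('hole',m,ray(ct,*m,.002))
# floor/flange boundary lines in top: floor gray 82-86 region
mk=((g>80)&(g<89)).astype(np.uint8); 
R=np.zeros_like(mk);R[183:226,212:241]=1;mk&=R
n,l,s,_=cv2.connectedComponentsWithStats(mk,connectivity=4);i=1+s[1:,4].argmax()
P=np.argwhere(l==i)[:,::-1].astype(np.float32);print(s[i])
for r in range(188,222,3):
    q=P[P[:,1]==r][:,0]; print(r,q.min(),q.max(),end=' | ')
L=[];Rr=[]
for r in range(190,218):
    q=P[P[:,1]==r][:,0]; L.append((q.min()-.5,r));Rr.append((q.max()+.5,r))
for nm,Q in(('L',L),('R',Rr)):
    W=np.array([ray(ct,*q,.004)[:2] for q in Q],np.float32); d=cv2.fitLine(W,cv2.DIST_HUBER,0,.01,.01).ravel();print(nm,d,np.degrees(np.arctan2(d[1],d[0])))
for z,pts in((0,[(239,203.5),(200,207.5)]),(.032,[(198,191),(236,186)])):
    W=[ray(cs,*p,z)[:2] for p in pts];d=W[1]-W[0];print(W,np.linalg.norm(d),np.degrees(np.arctan2(d[1],d[0])))
h=np.array(ray(ct,*m,.002)[:2])
for n_,c in(('top',ct),('side',cs)):print(proj(c,[h[0],h[1],.004]))
E
```

```text
hole (np.float64(229.53015075376885), np.float64(195.7110552763819)) [0.52079014 0.11936167 0.002     ]
[217 188  18  35 304]
188 226.0 233.0 | 191 225.0 234.0 | 194 224.0 233.0 | 197 224.0 232.0 | 200 223.0 232.0 | 203 222.0 230.0 | 206 221.0 231.0 | 209 220.0 229.0 | 212 219.0 229.0 | 215 219.0 227.0 | 218 218.0 227.0 | 221 221.0 225.0 | L [ 0.9684228  -0.24931364  0.49429727  0.14615892] -14.436902
R [ 0.97268    -0.23215     0.48841655  0.11516247] -13.423683
[array([0.5423798 , 0.08695059]), array([0.42832427, 0.11923424])] 0.11853647821826352 164.1957273555919
[array([0.43839328, 0.15811845]), array([0.55304887, 0.13244375])] 0.11749508260763492 -12.621959389354602
[229.49492718 195.62035239]
[228.24413202 198.25586242]
```

```bash
cat >> m.py <<'E'
from scipy.spatial.transform import Rotation as Ro
def st():
    s=sensors.sense();R=Ro.from_rotvec(s['eef_rot']).as_matrix()
    ya=np.degrees(np.arctan2(R[1,1],R[0,1])); print('t',round(s['t'],2),'p',np.round(s['position'],4),'yaw_y',round(ya,2),'z',np.round(R[:,2],3),'w',round(s['width'],3),'f',np.round(s['force'],1),'m',np.round(s['ft_torque'],2),'q',np.round(s['q'],2)); return s,ya
E
python3 -c "
from m import *
s,y=st(); print(np.array([.5062,.1230])-s['position'][:2], 76-y)"
```

```text
t 0.1 p [0.1749 0.5997 0.2329] yaw_y 73.74 z [-0.    -0.001 -1.   ] w 1.001 f [0.1 0.3 0.1] m [-0.01  0.01  0.03] q [-1.31  0.33 -0.06  1.46  0.02  1.35 -0.09]
[ 0.33128858 -0.47668708] 2.261804441924113
```

Emit:
play_rows(
  increments=[
    [1,[6,-8,0],0],
    [1,[11,-15,0],0],
    [1,[15,-21,-2],1],
    [1,[19,-27,-4],1],
    [1,[23,-33,-6],2],
    [1,[27,-39,-8],2],
    [1,[31,-44,-9],2.3],
    [1,[33.1,-47.7,-10],2.3],
    [1,[33.1,-47.7,-11],2.3],
    [1,[33.1,-47.7,-12],2.3],
  ],
)

```text
t: 1.35
position: [0.5072, 0.1193, 0.1123]
eef_rot: [0.387, 3.117, -0.003]
force: [-0.5, 1.0, 0.0]
width: 1.003
```

```bash
python3 -c "
from m import *
s,y=st();shot('top','top1');shot('side','side1')
a=cv2.imread('pics/side1.png');cv2.imwrite('pics/s1.png',cv2.resize(a[110:290,120:340],None,fx=3.5,fy=3.3))"
```

```text
t 1.35 p [0.5072 0.1193 0.1123] yaw_y 75.84 z [ 0.    -0.002 -1.   ] w 1.003 f [-0.5  1.   0. ] m [0.05 0.05 0.02] q [-0.64  0.21  0.36  1.9  -0.08  1.05  1.08]
```

View pics/s1.png

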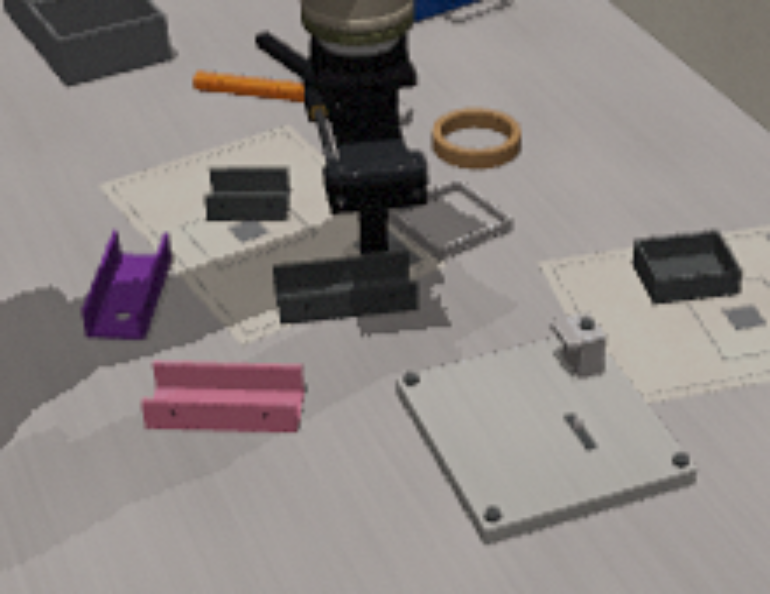

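Emit:
play_rows(
  increments=[
    [1,[-0.1,0.4,-3],0.2],
    [1,[-0.1,0.4,-6],0.2],
    [1,[-0.1,0.4,-8],0.2],
    [1,[-0.1,0.4,-9.4],0.2],
    [1,[-0.1,0.4,-9.4],0.2],
    [1,[-0.1,0.4,-9.4],0.2],
    [0.5,[-0.1,0.4,-9.4],0.2],
    [0.4,[-0.1,0.4,-9.4],0.2],
    [0.4,[-0.1,0.4,-9.4],0.2],
    [0.4,[-0.1,0.4,-9.4],0.2],
  ],
)

```text
t: 2.7
position: [0.505, 0.1224, 0.0167]
eef_rot: [-0.385, -3.116, 0.007]
force: [0.3, -0.9, 0.2]
width: 0.63
```

Emit:
play_rows(
  increments=[
    [0.4,[0,0,0],0],
    [0.4,[0,0,0],0],
    [0.4,[0,0,0],0],
  ],
)

```text
t: 3.08
position: [0.5051, 0.1226, 0.0168]
eef_rot: [-0.384, -3.116, 0.007]
force: [0.0, 1.0, 0.4]
width: 0.574
```

```bash
python3 -c "
from m import *
s,y=st();shot('top','top2');shot('side','side2')
a=cv2.imread('pics/side2.png');cv2.imwrite('pics/s2.png',cv2.resize(a[110:290,120:340],None,fx=3.5,fy=3.3))"
```

```text
t 3.08 p [0.5051 0.1226 0.0168] yaw_y 75.93 z [-0.003 -0.004 -1.   ] w 0.574 f [0.  1.  0.4] m [ 0.26 -0.13 -0.06] q [-0.62  0.35  0.33  1.96 -0.15  0.85  1.12]
```

View pics/s2.png

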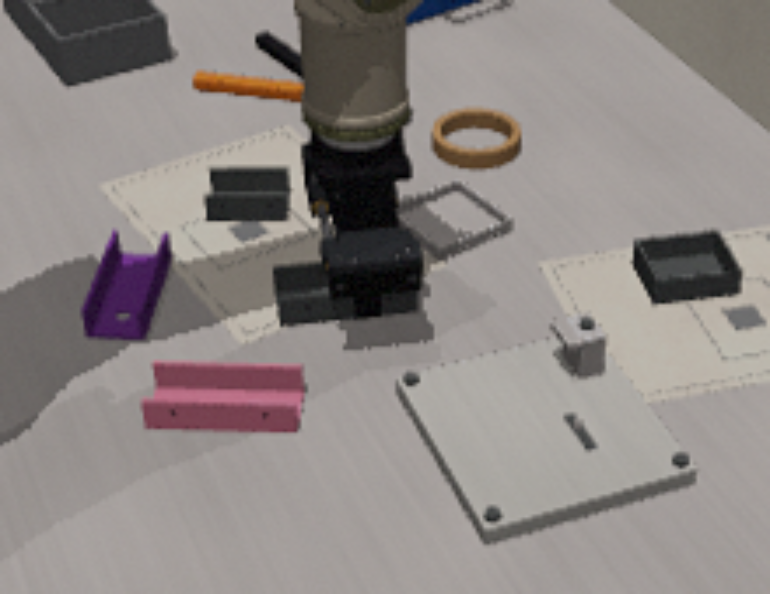

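Emit:
play_rows(
  increments=[
    [0.4,[0,0,2],0],
    [0.4,[0,0,5],0],
    [0.4,[0,0,9],0],
    [0.4,[1.5,-6,9],0],
    [0.4,[3,-12,9],0],
    [0.4,[5,-18,8],0],
    [0.4,[6.3,-24.2,7],0],
    [0.4,[6.3,-24.2,6],0],
    [0.4,[6.3,-24.2,6],0],
    [0.4,[6.3,-24.2,6],0],
  ],
)

```text
t: 4.42
position: [0.5681, -0.1177, 0.0768]
eef_rot: [-0.381, -3.116, 0.006]
force: [0.7, -0.1, -2.2]
width: 0.573
```

```bash
python3 -c "
from m import *
s,y=st();shot('top','top3');shot('side','side3')
a=cv2.imread('pics/side3.png')[170:280,200:350];b=cv2.imread('pics/top3.png')[150:240,260:350]
cv2.imwrite('pics/s3.png',cv2.resize(a,None,fx=5,fy=5,interpolation=2));cv2.imwrite('pics/t3.png',cv2.resize(b,None,fx=6,fy=6,interpolation=2))"
```

```text
t 4.42 p [ 0.5681 -0.1177  0.0768] yaw_y 76.05 z [-0.003 -0.003 -1.   ] w 0.573 f [ 0.7 -0.1 -2.2] m [ 0.05 -0.01  0.03] q [-0.27  0.4   0.48  1.78 -0.21  1.02  1.62]
```

View pics/s3.png

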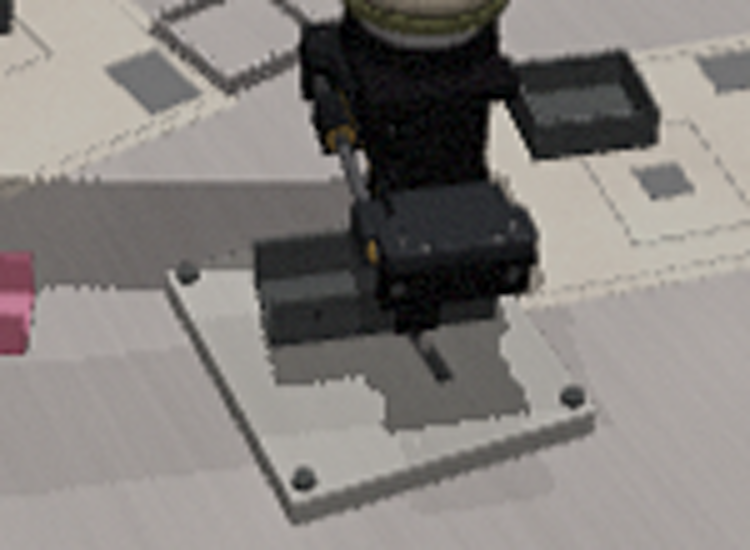

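View pics/t3.png

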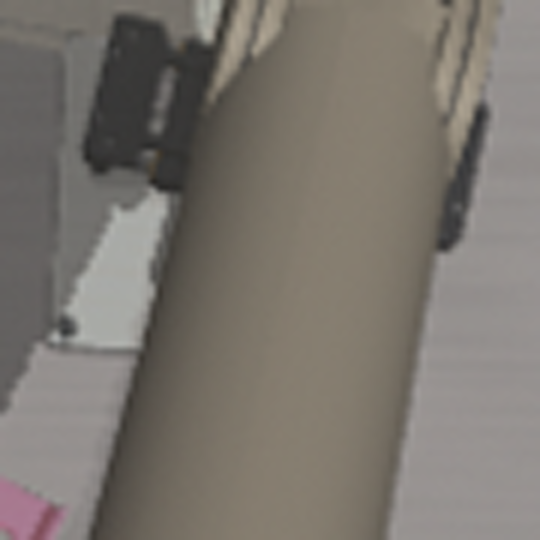

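```bash
python3 - <<'E'
from m import *
c=load('side3');u=np.array([-.970,.242]);n=np.array([-.242,-.970])
tcp=np.array([.5681,-.1177])
h=tcp+np.array([.0157,-.0032]);print(h)
for z in(.06,.092):
  for d in(.09,-.03): print(z,d,np.round(proj(c,[*(h+d*u+.025*n),z]),1))
c0=load('side0');h0=np.array([.5208,.1194])
print('orig')
for z in(.0,.032):
  for d in(.09,-.03): print(z,d,np.round(proj(c0,[*(h0+d*u+.025*n),z]),1))
g=cv2.cvtColor(c['img'],cv2.COLOR_RGB2GRAY);print(g[232:242,248:264]);print(g[224:240,294:306])
E
```

```text
[ 0.5838 -0.1209]
0.06 0.09 [254.1 238.6]
0.06 -0.03 [298.8 232.4]
0.092 0.09 [254.3 229.6]
0.092 -0.03 [299.7 223.5]
orig
0.0 0.09 [200. 208.]
0.0 -0.03 [239.3 203.2]
0.032 0.09 [199.3 199.8]
0.032 -0.03 [239.3 195. ]
[[176 168 179 173 100  75  46  39  40  42  40  43  42  46  41  24]
 [165 163 171 168  79  72  44  38  37  43  43  40  39  40  39  25]
 [162 165 165 169  88  58  51  41  41  44  42  44  42  44  42  38]
 [165 163 166 168  97  62  46  42  39  44  43  42  46  43  41  42]
 [164 162 162 169 158  61  48  45  41  46  40  44  43  42  40  40]
 [163 163 163 164 123  73  35  43  39  38  37  41  40  41  38  37]
 [163 163 164 165 153  94  28  37  31  38  33  37  53  66  67  65]
 [162 162 163 164 166  94  73  65  79  92  91  92  94  95  96  96]
 [161 162 163 164 166 154  96  95 102 101 100 100 101 103 101 100]
 [163 164 162 164 162 122  97 100 103 101 101  99 101 102 101  99]]
[[  8   7   9   8   2  21   5  20  40  37  17  25]
 [  3  10   4  17   6   1  15  27  46  26   0  23]
 [ 17   3   7   0   7   7   8  16  28   9   1  32]
 [ 17   4   4   0  17   1   7   7   0   7   2  46]
 [ 10  12   2   6   8   4   0   4  24  28  57  89]
 [  4  18  14  17  15  56 161 158 165 100 178 161]
 [ 29  32  34  29  31  80 176 170 172 157 192 185]
 [ 33  30  31  31  33  85 131 167 164 164 177 181]
 [ 31  36  32  31  31  86 104 169 164 164 166 147]
 [ 33  28  26  29  46  83 106 170 164 162 164 162]
 [ 76  78  93  92  92  96 101 129 166 162 163 168]
 [ 99  98 103 102 101 100  95  99 168 164 164 163]
 [103 100 100 100  98  99 100 154 166 164 163 162]
 [101 102 101 101 100 103 156 167 163 164 162 161]
 [101  98 101 102  99 105 171 165 164 165 163 164]
 [100  97  99 102 102 103 169 165 164 164 164 163]]
```

Emit:
play_rows(
  increments=[
    [0.4,[0,-0.2,-1],0],
    [0.4,[0,-0.2,-2],0],
    [0.4,[0,-0.2,-2.5],0],
    [0.4,[0,-0.2,-2.5],0],
    [0.4,[0,-0.2,-2.7],0],
    [0.4,[0,-0.2,-2.9],0],
    [0.4,[0,-0.2,-3.1],0],
    [0.4,[0,-0.2,-3.2],0],
  ],
)

```text
t: 5.52
position: [0.5684, -0.1199, 0.0451]
eef_rot: [-0.381, -3.116, 0.006]
force: [0.8, -0.2, -2.8]
width: 0.57
```

```bash
python3 -c "
from m import *
s,y=st()"
```

```text
t 5.53 p [ 0.5684 -0.1199  0.0451] yaw_y 76.06 z [-0.002 -0.003 -1.   ] w 0.57 f [ 0.8 -0.2 -2.8] m [ 0.01 -0.03 -0.02] q [-0.25  0.44  0.47  1.8  -0.23  0.96  1.64]
```

Emit:
play_rows(
  increments=[
    [0.4,[0,0,-0.15],0],
    [0.4,[0,0,-0.3],0],
    [0.4,[0,0,-0.4],0],
    [0.4,[0,0,-0.4],0],
  ],
)

```text
t: 6.02
position: [0.5686, -0.1193, 0.041]
eef_rot: [-0.38, -3.117, 0.005]
force: [0.6, 3.5, -1.7]
width: 0.574
```

```bash
python3 -c "
from m import *
s,y=st()"
```

```text
t 6.03 p [ 0.5686 -0.1193  0.041 ] yaw_y 76.09 z [-0.002 -0.003 -1.   ] w 0.574 f [ 0.6  3.5 -1.7] m [ 0.86 -0.46 -0.01] q [-0.25  0.45  0.47  1.8  -0.24  0.95  1.64]
```

Emit:
play_rows(
  increments=[
    [0.4,[0,0.1,0],0],
    [0.4,[0,0.1,-0.2],0],
    [0.4,[0,0.1,-0.4],0],
    [0.4,[0,0.1,-0.4],0],
  ],
)

```text
t: 6.52
position: [0.5684, -0.1187, 0.0369]
eef_rot: [-0.381, -3.116, 0.005]
force: [0.7, 0.1, -1.2]
width: 0.571
```

```bash
python3 -c "
from m import *
s,y=st()"
```

```text
t 6.53 p [ 0.5684 -0.1187  0.0369] yaw_y 76.06 z [-0.002 -0.003 -1.   ] w 0.571 f [ 0.7  0.1 -1.2] m [-0.   -0.06  0.04] q [-0.25  0.45  0.46  1.8  -0.24  0.94  1.64]
```

Emit:
play_rows(
  increments=[
    [0.4,[0,0,-0.1],0],
    [0.4,[0,0,-0.1],0],
    [0.8,[0,0,-0.1],0],
    [0.8,[0,0,0],0],
    [0.8,[0,0,0],0],
    [0.8,[0,0,0],0],
  ],
)

```text
t: 7.28
position: [0.5684, -0.1187, 0.0368]
eef_rot: [-0.381, -3.116, 0.005]
force: [-0.5, 0.4, 0.5]
width: 0.793
```

```bash
python3 - <<'E'
from m import *
s,y=st();c=shot('side','side4')
a=cv2.imread('pics/side4.png')[170:280,200:350]
cv2.imwrite('pics/s4.png',cv2.resize(a,None,fx=5,fy=5,interpolation=2))
u=np.array([-.970,.242]);n=np.array([-.242,-.970]);h=np.array([.5841,-.1219])
for z in(.02,.052):
  for d in(.09,-.03): print(z,d,np.round(proj(c,[*(h+d*u+.025*n),z]),1))
E
```

```text
t 7.28 p [ 0.5684 -0.1187  0.0368] yaw_y 76.07 z [-0.002 -0.003 -1.   ] w 0.793 f [-0.5  0.4  0.5] m [ 0.03 -0.01 -0.05] q [-0.25  0.45  0.46  1.8  -0.24  0.94  1.64]
0.02 0.09 [254.2 249.7]
0.02 -0.03 [297.9 243.5]
0.052 0.09 [254.4 241. ]
0.052 -0.03 [298.8 234.9]
```

View pics/s4.png

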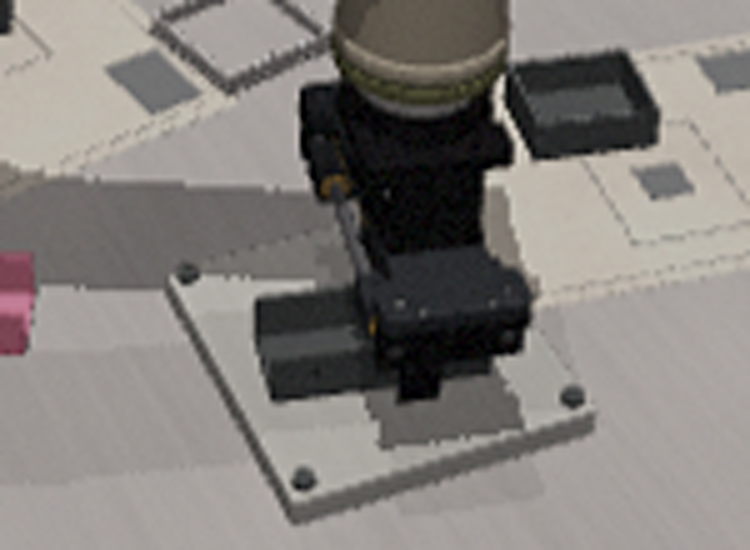

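Emit:
play_rows(
  increments=[
    [0.85,[0.8,-0.2,0],0],
    [0.85,[1.57,-0.39,0],0],
    [0.85,[1.57,-0.39,0],0],
    [0.85,[1.57,-0.39,0],0],
    [0.4,[1.57,-0.39,0],0],
    [0.4,[1.57,-0.39,0],0],
    [0.4,[1.57,-0.39,0],0],
    [0.4,[1.57,-0.39,0],0],
    [0.4,[1.57,-0.39,0],0],
  ],
)

```text
t: 8.45
position: [0.584, -0.1226, 0.0369]
eef_rot: [-0.381, -3.116, 0.005]
force: [-0.5, -0.8, 0.1]
width: 0.573
```

```bash
python3 -c "
from m import *
s,y=st()"
```

```text
t 8.45 p [ 0.584  -0.1226  0.0369] yaw_y 76.06 z [-0.002 -0.003 -1.   ] w 0.573 f [-0.5 -0.8  0.1] m [ 0.13  0.08 -0.01] q [-0.24  0.49  0.46  1.76 -0.25  0.96  1.65]
```

Emit:
play_rows(
  increments=[
    [0.4,[0,0,0],-6],
    [0.4,[0,0,0],-13],
    [0.4,[0,0,0],-20],
    [0.4,[0,0,0],-27],
    [0.4,[0,0,0],-30],
    [0.4,[0,0,0],-30],
  ],
)

```text
t: 9.2
position: [0.5841, -0.1225, 0.0369]
eef_rot: [-1.174, -2.911, 0.005]
force: [0.0, -1.3, -1.1]
width: 0.569
```

```bash
python3 -c "
from m import *
s,y=st()"
```

```text
t 9.2 p [ 0.5841 -0.1225  0.0369] yaw_y 46.09 z [-0.004 -0.002 -1.   ] w 0.569 f [ 0.  -1.3 -1.1] m [-0.08 -0.01 -0.08] q [-0.32  0.51  0.57  1.76 -0.32  0.97  1.18]
```

Emit:
play_rows(
  increments=[
    [0.4,[0,0,0],-7],
    [0.4,[0,0,0],-14],
    [0.4,[0,0,0],-21],
    [0.4,[0,0,0],-28],
    [0.4,[0,0,0],-35],
    [0.4,[0,0,0],-41],
    [0.4,[0,0,0],-44],
    [0.4,[0,0,0],-46],
    [0.4,[0,0,0],-47],
    [0.4,[0,0,0],-47],
  ],
)

```text
t: 10.45
position: [0.5841, -0.1224, 0.0369]
eef_rot: [-2.236, -2.202, 0.002]
force: [-1.3, 1.0, 0.6]
width: 0.571
```

```bash
python3 - <<'E'
from m import *
s,y=st();c=shot('side','side5');shot('top','top5')
a=cv2.imread('pics/side5.png')[170:280,200:350]
cv2.imwrite('pics/s5.png',cv2.resize(a,None,fx=5,fy=5,interpolation=2))
E
```

```text
t 10.45 p [ 0.5841 -0.1224  0.0369] yaw_y -0.87 z [-0.004  0.002 -1.   ] w 0.571 f [-1.3  1.   0.6] m [0.24 0.09 0.05] q [-0.45  0.56  0.75  1.77 -0.45  0.99  0.45]
```

View pics/s5.png

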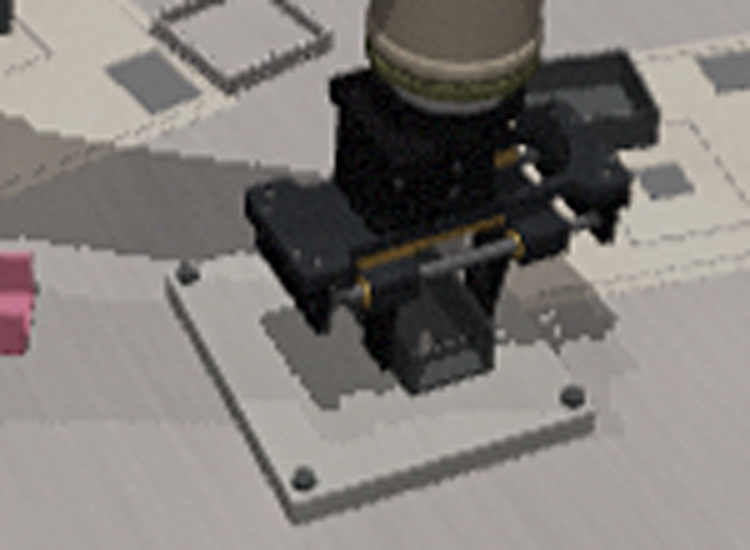

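Emit:
play_rows(
  increments=[
    [0.4,[0,0,0],-1],
    [0.4,[0,0,0],-2],
    [0.4,[0,0,0],-2.3],
    [0.4,[0,0,0],-2.3],
  ],
)

```text
t: 11.05
position: [0.5841, -0.1225, 0.0369]
eef_rot: [-2.279, -2.156, 0.002]
force: [-1.2, 0.8, 0.9]
width: 0.568
```

```bash
python3 -c "
from m import *
s,y=st()"
```

```text
t 11.05 p [ 0.5841 -0.1225  0.0369] yaw_y -3.18 z [-0.003  0.002 -1.   ] w 0.568 f [-1.2  0.8  0.9] m [0.07 0.24 0.04] q [-0.46  0.57  0.75  1.77 -0.45  1.    0.42]
```

No contact yet; I'll turn on in small steps.

Emit:
play_rows(
  increments=[
    [0.4,[0,0,0],-0.5],
    [0.4,[0,0,0],-1],
    [0.4,[0,0,0],-1],
  ],
)

```text
t: 11.42
position: [0.5836, -0.1224, 0.0369]
eef_rot: [-2.297, -2.136, 0.003]
force: [-5.3, 2.3, 4.7]
width: 0.57
```

```bash
python3 -c "
from m import *
s,y=st()"
```

```text
t 11.43 p [ 0.5836 -0.1224  0.0369] yaw_y -4.16 z [-0.005  0.002 -1.   ] w 0.57 f [-5.3  2.3  4.7] m [0.14 0.99 0.78] q [-0.46  0.57  0.76  1.77 -0.46  1.    0.4 ]
```

Emit:
play_rows(
  increments=[
    [0.4,[0,0,0],-0.5],
    [0.4,[0,0,0],-1],
    [0.4,[0,0,0],-1],
  ],
)

```text
t: 11.8
position: [0.5829, -0.1223, 0.0369]
eef_rot: [-2.314, -2.116, 0.005]
force: [-6.0, 2.1, 7.1]
width: 0.57
```

```bash
python3 -c "
from m import *
s,y=st()"
```

```text
t 11.8 p [ 0.5829 -0.1223  0.0369] yaw_y -5.12 z [-0.006  0.002 -1.   ] w 0.57 f [-6.   2.1  7.1] m [0.28 1.27 0.97] q [-0.46  0.57  0.76  1.77 -0.46  1.    0.39]
```

Emit:
play_rows(
  increments=[
    [0.4,[0.06,0,0],0.5],
    [0.4,[0.06,0,0],0.7],
    [0.4,[0.06,0,0],0.7],
    [0.75,[0.06,0,0],0.7],
    [0.75,[0.06,0,0],0.7],
    [0.75,[0.06,0,0],0.7],
    [0.75,[0.06,0,0],0.7],
  ],
)

```text
t: 12.68
position: [0.5836, -0.1223, 0.0369]
eef_rot: [-2.301, -2.13, 0.005]
force: [0.2, -0.1, -0.6]
width: 0.746
```

```bash
python3 -c "
from m import *
s,y=st()"
```

```text
t 12.68 p [ 0.5836 -0.1223  0.0369] yaw_y -4.42 z [-0.006  0.002 -1.   ] w 0.746 f [ 0.2 -0.1 -0.6] m [-0.09  0.06 -0.  ] q [-0.46  0.57  0.76  1.77 -0.46  1.    0.4 ]
```

Emit:
play_rows(
  increments=[
    [0.75,[0,0,2],0],
    [0.75,[0,0,5],0],
    [0.75,[0,0,10],0],
    [0.75,[-2,-4,14],0],
    [0.75,[-5,-10,16],0],
    [0.75,[-8,-15,16],0],
    [0.75,[-11,-19,16],0],
    [0.75,[-14,-22,16],0],
    [0.75,[-14,-22,16],0],
  ],
)

```text
t: 13.8
position: [0.4405, -0.3457, 0.1985]
eef_rot: [-2.31, -2.123, 0.004]
force: [1.0, 0.7, 0.2]
width: 0.753
```

```bash
python3 - <<'E'
from m import *
s,y=st();c=shot('side','side6');shot('top','top6')
a=cv2.imread('pics/side6.png')[170:280,200:350];b=cv2.imread('pics/top6.png')[140:230,250:350]
cv2.imwrite('pics/s6.png',cv2.resize(a,None,fx=5,fy=5,interpolation=2))
cv2.imwrite('pics/t6.png',cv2.resize(b,None,fx=6,fy=6,interpolation=2))
E
```

```text
t 13.8 p [ 0.4405 -0.3457  0.1985] yaw_y -4.82 z [-0.005  0.001 -1.   ] w 0.753 f [1.  0.7 0.2] m [-0.09 -0.04 -0.01] q [-0.22  0.31  0.97  1.72 -0.26  1.26  0.73]
```

View pics/s6.png

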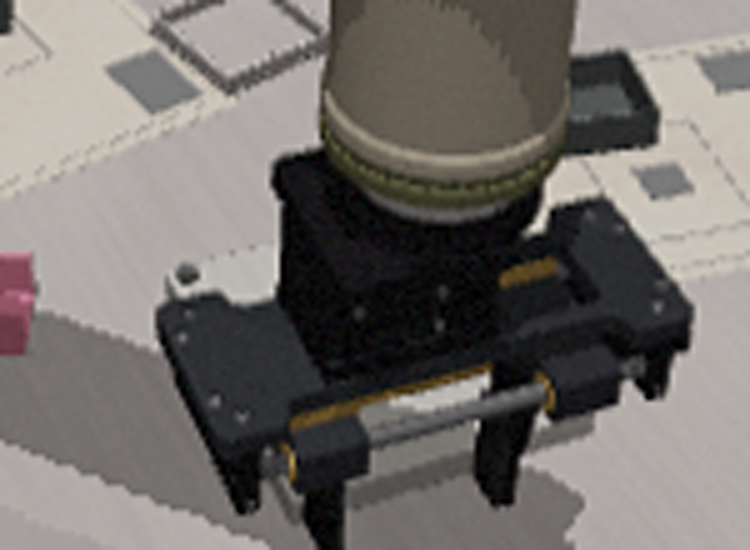

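View pics/t6.png

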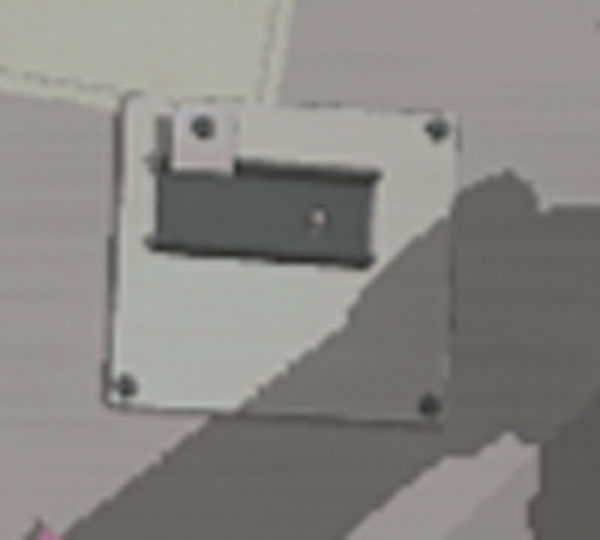

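Emit:
play_rows(
  increments=[
    [0.75,[-3,-4,5],0],
    [0.75,[-3,-8,10],0],
    [0.75,[-3,-13,13],0],
    [0.75,[-3,-18,15],0],
    [0.75,[-3,-22,15],0],
    [0.75,[-3,-24,15],0],
    [0.75,[-3,-24,15],0],
  ],
)

```text
t: 14.78
position: [0.4142, -0.5827, 0.347]
eef_rot: [-2.302, -2.129, 0.004]
force: [-0.7, 0.5, 0.6]
width: 0.752
```

```bash
python3 - <<'E'
from m import *
s,y=st();c=shot('side','side7');t=shot('top','top7')
cv2.imwrite('pics/s7.png',cv2.resize(cv2.imread('pics/side7.png')[170:280,200:350],None,fx=5,fy=5,interpolation=2))
g=cv2.cvtColor(t['img'],cv2.COLOR_RGB2GRAY).astype(float)
mk=((g>76)&(g<92)).astype(np.uint8);R=np.zeros_like(mk);R[165:186,274:316]=1;mk&=R
n,l,st_,_=cv2.connectedComponentsWithStats(mk,connectivity=4);i=1+st_[1:,4].argmax();print(st_[i])
P=np.argwhere(l==i)[:,::-1]
W=[]
for cc in range(292,309):
    q=P[P[:,0]==cc][:,1]; 
    if len(q)>3: W.append((cc,q.min()-.5,q.max()+.5))
a=np.array(W);o=np.array([.583,-.1275]);th=np.radians(-3.1);Rm=np.array([[np.cos(th),-np.sin(th)],[np.sin(th),np.cos(th)]])
for k in(1,2):
    w=np.array([(ray(t,p[0],p[k],.024)[:2]-o)@Rm for p in a])*1e3
    f=np.polyfit(w[:,1],w[:,0],1);print('inner edge slope deg',np.degrees(np.arctan(f[0])),'x at hole',f@[5,1],'x at end',f@[95,1])
E
```

```text
t 14.78 p [ 0.4142 -0.5827  0.347 ] yaw_y -4.47 z [-0.006  0.003 -1.   ] w 0.752 f [-0.7  0.5  0.6] m [-0.07  0.07 -0.  ] q [ 0.42  0.66  0.93  0.99 -0.51  1.71  1.08]
[276 167  36  16 400]
inner edge slope deg 1.6250088188540999 x at hole 21.244077656533452 x at end 23.79732017706913
inner edge slope deg 1.7449147024907248 x at hole -18.025766011346242 x at end -15.284012715999179
```

View pics/s7.png

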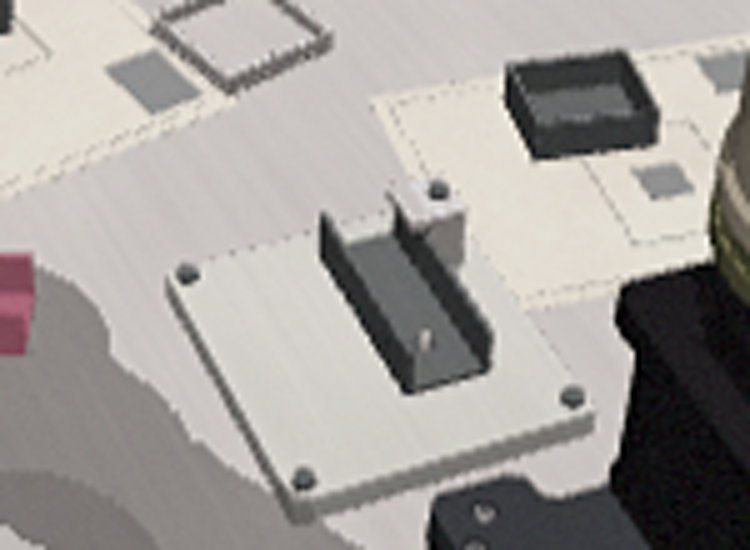

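```bash
python3 -c "
from station import workorder
print(workorder.finish_job())"
```

```text
the job is handed in; nothing more can be done
None
```

The bracket is on the pin, flat on the bed and swung under the lip against the stop. I released it, moved the arm clear and handed the job in at about 15 s. The hand-in returned no verdict.

I gripped the long dark channel 16 mm from its hole and lowered it onto the pin, which I found about 5 mm in +y from the slot's middle. It touched the pin's taper on the way down, so I shifted it 1 mm in +y and it seated. I then regripped at the hole and turned about 80° until I felt the stop, at about 5–6 N sideways.

**Last checks**
- **Seating:** The tool height at release matched a bracket lying on the bed. The pictures show the pin standing through the hole, the bracket flat and the long end under the lip.
- **Long end:** It measured about +4 mm in fixture x, against a limit of -2 mm. That is 2–3 mm more than contact with the stop should give. The bracket's angle measured 1.7° past the slot's line, where I expected about 1°. I put both down to pixel size and calibration error.
- **Other things on the bench:** The arm touched none of them that I could see. I did not measure their positions at the end.

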